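# Uncover the wide pot, park its lid and put the lemon in

## Task

Take the lid off the wider of the two lidded pots by its knob and lay it, knob up, on the sloping wooden lid stand against the two pegs, keeping hold of it until it lies flat on the slope. Then put the lemon that lies on the worktop between the salt shaker and the spice jar in the opened pot, lowering it inside before you let go. Do not upset or shift anything else: both pots, the other lid, the bottle, canister, salt shaker and spice jar stay standing where they are.

Things in the scene. Friction and masses are not known exactly. Their poses are not given: they have to be found in the camera images.
- wide_pot: Plain steel pot, the wider and lower of two: outer diameter 170 mm, height 85 mm, wall 4 mm, inner floor 5 mm above its origin, two small loop handles at its own +y and -y sides (they start toward and away from the robot) reaching 111 mm from the axis at 65 mm height. Loose, 0.9 kg. Origin: centre of the underside, z up.
- wide_lid: Loose round steel lid of the wide pot, diameter 176 mm, about 0.25 kg. Origin: centre of the underside of its locating plug (diameter 152 mm, 6 mm deep, sits inside the pot's rim); own z is the lid's axis, towards the knob. The rim disc lies 6 to 10 mm above the origin, the slightly domed top reaches 18 mm at the middle; knob above it, top at 59 mm.
- wide_lid_knob (a point): Grip point in the middle of the wide lid's round black knob (diameter 36 mm, from 29 to 59 mm above the lid's origin, on a thinner stem); 44 mm above the lid's origin on its axis.
- narrow_pot: Plain steel pot without handles, narrower and taller: diameter 120 mm, height 115 mm. Loose; to be left closed. Origin: centre of the underside.
- narrow_lid: Lid of the narrow pot, diameter 126 mm, black knob of diameter 30 mm whose top is 168 mm above the worktop. Origin: on its axis, 109 mm above the worktop while it is on the pot.
- lid_stand: Wooden lid stand, fixed: a board 165 mm long and 135 mm wide that slopes 35 degrees from level, rising along the stand's own +x (away from the robot and to its left, so the slope faces right and back), with two pegs (diameter 12 mm, standing 24 mm out of the board) near its lower end. Origin: centre of its footprint on the worktop, z up. Lowest edge 25 mm, highest about 120 mm above the worktop.
- stand_seat (a point): Point on the upper face of the stand's board, 72 mm above the worktop: the wide lid's origin comes to lie here (within a few mm) when the lid lies flat on the board with its edge against both pegs. Own x runs up the slope, y across, z square out of the board (tilted 35 degrees from vertical, toward the stand's -x). The pegs are at x = -72.5, y = +61 and -61 mm in this frame.
- lemon: A yellow lemon lying down, 72 mm long along its own x, 55 mm wide along y, 56 mm high. Origin: centre of its underside as it starts. A salt shaker and a spice jar stand close to its two ends.
- lemon_center (a point): Middle of the lemon, 28 mm above its origin.
- salt_shaker: Salt shaker, diameter 44 mm, height 90 mm. Loose. Origin: centre of the underside.
- spice_jar: Spice jar with a dark cap, diameter 41 mm, height 105 mm. Loose. Origin: centre of the underside.
- tall_bottle: Dark glass bottle, diameter 72 mm, height 335 mm. Loose; it stands either on the robot's side of the lemon or behind it. Origin: centre of the underside.
- steel_canister: Open steel canister, diameter 111 mm, height 210 mm. Loose; it stands in the other of these two places. Origin: centre of the underside.
Things that resemble listed ones, but are neither listed nor needed, are in the scene too. What is shaped like the salt_shaker but blue or turquoise is not meant.

How it is judged:
On the way, in this order (a step that is already met when the one before it is completed fails the run):
1. the wide lid is held by its knob, lifted well clear of the pot (height (world z) of wide_lid above 0.13 m and contact force between the fingers and wide_lid above 0.5 N and distance between the grasp point and wide_lid_knob below 0.04 m), for 0.1 s.
2. the wide lid lies on the slope of the stand while the fingers still hold it (distance between wide_lid and stand_seat below 0.02 m and angle between the z axis of wide_lid and the z axis of stand_seat, either way round below 0.14 rad and angle between wide_lid's own z axis and vertical below 1 rad and contact force between the fingers and wide_lid above 0.5 N), for 0.1 s.
3. the wide lid lies on the stand, let go (distance between wide_lid and stand_seat below 0.02 m and angle between the z axis of wide_lid and the z axis of stand_seat, either way round below 0.14 rad and angle between wide_lid's own z axis and vertical below 1 rad and contact force between the fingers and wide_lid below 0.1 N and linear speed of wide_lid below 0.03 m/s), for 0.2 s.
4. the lemon is inside the wide pot, still held (horizontal distance between lemon_center and wide_pot below 0.055 m and z of lemon_center in the frame of wide_pot between 0.005 and 0.06 m and contact force between the fingers and lemon above 0.3 N), for 0.05 s.
At the end, for the whole second after the job is handed in: The wide lid lies knob up on the board, within 20 mm and 8 degrees of its seat; the lemon is in the wide pot, its middle 25 mm below the rim; both at rest. The wide pot is upright within 40 mm of its start, the narrow pot, its lid and the other four within 30 mm (distance between wide_lid and stand_seat below 0.02 m and angle between the z axis of wide_lid and the z axis of stand_seat, either way round below 0.14 rad and angle between wide_lid's own z axis and vertical below 1 rad and horizontal distance between lemon_center and wide_pot below 0.055 m and z of lemon_center in the frame of wide_pot between 0.005 and 0.06 m and linear speed of wide_lid below 0.03 m/s and linear speed of lemon below 0.05 m/s and distance of wide_pot from where it was at the start of the episode below 0.04 m and angle between wide_pot's own z axis and vertical below 0.1 rad and distance of each of narrow_pot, narrow_lid, salt_shaker, spice_jar, tall_bottle, steel_canister from where it was at the start of the episode below 0.03 m and angle between each of salt_shaker, spice_jar, tall_bottle, steel_canister's own z axis and vertical below 0.2 rad); the robot touches nothing.
It fails at once if a bystander is knocked over, or the narrow pot is uncovered (angle between any of salt_shaker, spice_jar, tall_bottle, steel_canister's own z axis and vertical above 0.5 rad or horizontal distance between narrow_lid and narrow_pot above 0.05 m or angle between narrow_lid's own z axis and vertical above 0.3 rad).
It fails at once if a bystander or pot is pushed far from its place (distance of any of salt_shaker, spice_jar, tall_bottle, steel_canister, wide_pot, narrow_pot from where it was at the start of the episode above 0.06 m).
It also fails if it takes over 72 s, if anything falls off the work surface, if the arm or the gripper's body presses on something with over 40 N, if the wrist force passes 120 N, or if a joint passes its speed limit or range.

## Robot

A 6-joint arm with a two-finger parallel gripper is mounted at the origin on a cart in front of the work surface, level with it; the furniture and walls round the work are solid. World frame = base frame: x ahead of the robot, y to its left, z up, the work surface at z = 0. Lengths are in m, angles in rad, forces in N, time in s.
With the tool pointing down it reaches from about 0.225 to 0.725 m from the base axis. Payload 3.1 kg.
Tool frame: the origin (TCP) lies on the front face of the gripper's body, between the roots of the fingers; the fingertips stand 73 mm ahead of it and the grasp point (between the pads) lies 54 mm ahead of it (manip.tcp_to_grasp is the distance from the TCP to the grasp point, in m); z points along the fingers, y is the line along which they close (so a half turn about z gives the same grasp; the last joint's range is limited). The gripper opens to 85 mm and grips with 20 to 120 N. Pads are 22 mm wide; open, the fingers measure 114 mm over their backs; the gripper's body (76 mm by 85 mm) begins 54 mm behind the grasp point. The pads swing forward as they close: fully open they stand 13 mm farther back than shut.
Start: joints at [1.161, 0.048, 0.099, 1.622, 0, 1.443], TCP at [0.146, 0.504, 0.304] pointing down, gripper open.
Joint ranges: [-2.91, 2.91], [-0.99, 1.94], [-1.21, 1.42], [-2.12, 2.29], [-1.49, 1.47], [-3.14, 3.14]. Speed limits (rad/s): [2.79, 2.79, 3.14, 3.14, 3.14, 3.14].

## Interface

Orientations are given as a unit quaternion [w, x, y, z].
In Python, from cell import manip, optics, spotter gives the robot as it stands.
- The arm moves only by the tool send_rows, never from a script. Its argument "commands" is one flat list of numbers, 5 for each row, row after row: the opening, from 0 (shut) to 1 (fully open), then the shift along the tool's x, y, z in m, then the turn about the tool's z in rad. A call has 1 to 12 rows; each row is the pose to reach, as a shift and turn from the pose commanded when the call began, along the tool's axes at that moment; what a row does not reach only later rows make up. A row lasts 1/10 s, in which the tool goes at most 50 mm and 8.59 degrees, less where a joint would pass 70% of its speed; a pose out of reach is approached as far as the arm can. A call with a gripper value outside its range is refused whole. The fingers move at their own pace and stop on an object; "newtons" is the grip in N (left out, the last holds). Time passes only in rows, so rows that repeat a pose let the fingers close. It gives the time, the measured TCP pose, the force, the opening and the grip force at its end, in the units of the state.
- manip.read_state(): the state, without advancing time (a new reading comes with each control period).
- optics.camera(name): name is "side" or "top"; returns the picture (420x560x3 uint8, red, green, blue); there is no depth.
- optics.calibration(name): a dict with "fx", "fy", "cx", "cy" (pixels), "k1" (the pictures are not rectified: a ray, as slopes to the right and down, at radius r is drawn at 1 + k1 r^2 times it, then the intrinsics apply), "position" and "orientation" of the camera in the world. Camera axes: x right, y down, z forward; pixel columns grow to the right and rows downward; lengths in m; the calibration is good to about 2 mm. A picture is of the moment at which its call begins. calibration takes no time and is no camera call.
- manip.sign_off(): hands the job in; it is judged then, once.
Trained networks look in the newest picture that a camera, given by its name, has taken for a name from the list of things; names that differ only in an ending like _2 or _b are one class to them, and where a whole thing is asked for, a point or a joint stands for the part that bears it (a point fixed in the world has none). Each returns a list of dicts, best first, with "confidence" (0 to 1); they miss things now and then, are a little off and sometimes report something else, mostly with a low value. They report only what shows in the picture. A call takes as long as a camera call. They do not tell look-alikes from the thing itself.
- spotter.masks_of(camera, label): "pixels" (420x560 bool, what is visible of it).
- spotter.landmark_of(camera, label): "location" ([x, y, z] in m, in the coordinates of the camera as it stood for that picture, good to about 4 mm: a listed point, or the origin of a listed thing).
The state is a dict: "time": time; "qpos": joint angles; "joint_velocities": joint speeds; "effort": joint torques, N m; "eef_pos": TCP position; "tool_rot": TCP orientation; "force": force on the tool from outside, world axes, zero at the start; "moment": the same for the moment, N m; "grip_width": opening from 0.0 (shut) to 1.0 (fully open); "gripper_force": force on a finger pad.
Only numpy, scipy, OpenCV 4.12 (cv2) and the standard library are available. Lean on these libraries where they do the work, as an engineer would, in place of code of your own. Each camera call takes 0.05 s, during which the arm holds its last target. There are 200 camera calls.

## Working session

There is one attempt and no reset: what is moved stays moved. The work goes in short steps, Python scripts to look and compute and a tool call to move; the robot and the scene stay as the last step left them, time stands still between calls to the robot, and variables do not carry over. Pictures are saved under pics/ and viewed, at most 10 in all, crops included, and the job is handed in when it is done.

Besides the shell and the picture viewer there is one more tool, called in YAML: its name, and indented under it one key for each argument. send_rows: Moves the arm, as the interface text tells. Its arguments: {"type":"object","properties":{"commands":{"type":"array","items":{"type":"number"}},"newtons":{"type":"number"}},"required":["commands"]}

```bash
ls; mkdir -p pics
cat > h.py <<'E'
import numpy as np, cv2
from scipy.spatial.transform import Rotation as R
from cell import manip, optics, spotter
def rot(q): return R.from_quat([q[1],q[2],q[3],q[0]])
def c2w(cam,p):
    c=optics.calibration(cam); return rot(c["orientation"]).apply(p)+np.array(c["position"])
def w2p(cam,p):
    c=optics.calibration(cam); v=rot(c["orientation"]).inv().apply(np.array(p)-c["position"])
    x,y=v[0]/v[2],v[1]/v[2]; s=1+c["k1"]*(x*x+y*y)
    return np.array([c["fx"]*x*s+c["cx"],c["fy"]*y*s+c["cy"]])
def ray(cam,u,v):
    c=optics.calibration(cam); X=(u-c["cx"])/c["fx"];Y=(v-c["cy"])/c["fy"];x,y=X,Y
    for _ in range(20):
        s=1+c["k1"]*(x*x+y*y); x,y=X/s,Y/s
    d=rot(c["orientation"]).apply([x,y,1.]); return np.array(c["position"]),d/np.linalg.norm(d)
def tri(a,b):
    (p,d),(q,e)=a,b; s=np.linalg.lstsq(np.c_[d,-e],q-p,rcond=None)[0]
    A,B=p+s[0]*d,q+s[1]*e; return (A+B)/2,np.linalg.norm(A-B)
def snap(cam,name):
    im=optics.camera(cam); cv2.imwrite(f"pics/{name}.png",im[:,:,::-1]); return im
E
cat > m.py <<'E'
from h import *
np.set_printoptions(precision=4,suppress=True)
for c in ("top","side"):
    snap(c,c+"0"); k=optics.calibration(c); print(c,k)
    for l in ["wide_lid_knob","wide_lid","wide_pot","narrow_pot","narrow_lid","lid_stand","stand_seat","lemon","lemon_center","salt_shaker","spice_jar","tall_bottle","steel_canister"]:
        for d in spotter.landmark_of(c,l)[:3]:
            w=c2w(c,d["location"]); print(l,round(d["confidence"],2),w,w2p(c,w).round())
print(manip.read_state())
E
python3 m.py
```

```text
pics
top {'fx': 412.0734977900119, 'fy': 412.0734977900119, 'cx': 287.84518800206246, 'cy': 215.91389644459278, 'k1': -0.1214568756183292, 'position': array([ 0.3524, -0.0403,  1.282 ]), 'orientation': array([-0.0467,  0.709 , -0.7022,  0.0449])}
wide_lid_knob 0.91 [0.5166 0.3734 0.1296] [145. 210.]
wide_lid 0.58 [0.5191 0.3731 0.0797] [151. 211.]
wide_lid 0.56 [ 0.5568 -0.1309  0.0027] [318. 204.]
wide_lid 0.35 [ 0.5249 -0.0557 -0.0001] [294. 214.]
narrow_pot 0.44 [0.5394 0.1453 0.0012] [230. 209.]
narrow_lid 0.88 [0.537  0.1477 0.1101] [224. 204.]
lid_stand 0.93 [ 0.4767 -0.3007  0.0037] [372. 230.]
stand_seat 0.86 [ 0.4804 -0.2965  0.0699] [375. 227.]
lemon 0.74 [ 0.5259 -0.0585 -0.0012] [295. 214.]
lemon_center 0.63 [ 0.5246 -0.049   0.0305] [292. 213.]
salt_shaker 0.78 [ 0.5266 -0.5022  0.001 ] [434. 215.]
salt_shaker 0.71 [0.3976 0.0563 0.001 ] [258. 255.]
salt_shaker 0.56 [0.345  0.1302 0.0028] [233. 271.]
spice_jar 0.71 [0.4913 0.0161 0.002 ] [271. 225.]
steel_canister 0.57 [ 0.6964 -0.093  -0.0004] [306. 161.]
side {'fx': 479.69537051796266, 'fy': 479.69537051796266, 'cx': 2
[... 909 characters left out ...]
salt_shaker 0.75 [ 0.3969  0.0573 -0.0027] [245. 239.]
salt_shaker 0.74 [ 0.5533 -0.1275  0.0067] [314. 230.]
spice_jar 0.66 [0.5199 0.3761 0.0811] [194. 177.]
tall_bottle 0.64 [ 0.3752 -0.047   0.0025] [267. 251.]
{'time': 1.4, 'qpos': array([1.1612, 0.048 , 0.0992, 1.622 , 0.    , 1.443 ]), 'joint_velocities': array([ 0.0005,  0.0007, -0.0006,  0.0001, -0.0003,  0.0005]), 'effort': array([ -0.0002, -33.8639,  32.0149,   0.0014,  -0.0002,  -0.    ]), 'eef_pos': array([0.146 , 0.5043, 0.3039]), 'tool_rot': array([-0.    ,  0.1404,  0.9901, -0.    ]), 'force': array([ 0.6583, -0.619 , -0.2298]), 'moment': array([0.022 , 0.0975, 0.0446]), 'gripper_force': 0.0, 'grip_width': 1.0063789979554867}
```

View pics/top0.png

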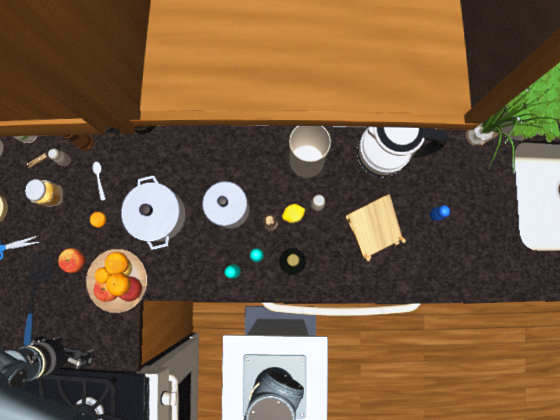

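View pics/side0.png

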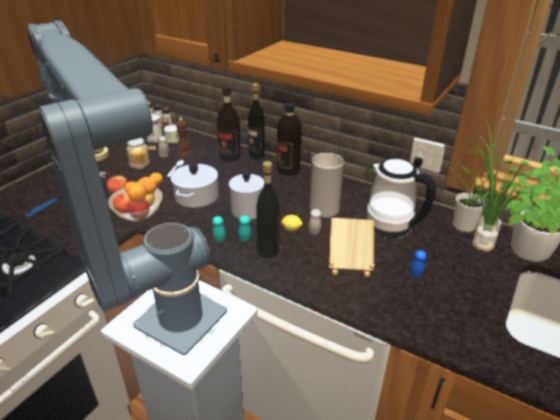

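Top picture: the wide lid's knob is at (146,210) and the narrow one at (224,204). The lemon is at (293,213), between the spice jar (270,222) and the salt shaker (318,202). The bottle is at (292,262) on the robot's side, with the canister at (309,150) behind. The stand is at (375,228), with pegs at about (403,240) and (365,260).

Possible mix-ups:
- **Salt shaker:** turquoise (232,271) and (256,255), blue (440,213).
- **Wide lid:** the narrow lid (224,204).
- **Lemon:** the oranges (97,219) and the fruit in the bowl.
- **Bottle:** the bottles at the back wall in the side view.

I choose the knob at (146,210) and the lemon at (293,213). Next is one close crop and the finer measurements.

```bash
cat > m2.py <<'E'
from h import *
np.set_printoptions(precision=4,suppress=True)
t=cv2.imread("pics/top0.png")
a=cv2.resize(t[165:275,250:420],None,fx=4,fy=4,interpolation=cv2.INTER_CUBIC)
cv2.imwrite("pics/crop1.png",a)
def cen(cam,l,near):
    ms=spotter.masks_of(cam,l); best=None
    for m in ms[:5]:
        v,u=np.nonzero(m["pixels"])
        if len(u)<10: continue
        c=np.array([u.mean(),v.mean()])
        if np.linalg.norm(c-near)<15 and best is None:
            best=(c,len(u),m["confidence"],np.c_[u,v])
    return best
for l,n1,n2 in [("wide_lid",(150,210),(194,177)),("wide_lid_knob",(146,210),(193,166)),("lemon",(293,213),(291,222)),("salt_shaker",(318,202),(315,222)),("spice_jar",(270,222),(280,220)),("lid_stand",(375,228),(352,245))]:
    r=[cen("top",l,n1),cen("side",l,n2)]
    print(l,[(x[0],x[1],round(x[2],2)) if x else None for x in r])
    if all(r): print("  tri",*tri(ray("top",*r[0][0]),ray("side",*r[1][0])))
    if l=="lemon" and r[0]:
        P=[]
        for u,v in r[0][3]:
            o,d=ray("top",u,v); P.append((o+d*(0.028-o[2])/d[2])[:2])
        P=np.array(P); w,V=np.linalg.eigh(np.cov(P.T)); print("lemon",P.mean(0),"axis",V[:,1],np.degrees(np.arctan2(V[1,1],V[0,1])),4*np.sqrt(w))
for z in (.1,.3,.5,.7,.9): print(z,w2p("side",[0,0,z]),w2p("side",[.146,.504,z]),w2p("top",[.146,.504,z]))
# cabinet front bottom corners guess
for a,b in [((470,122),(427,92)),((143,130),(232,60))]: print("cab",*tri(ray("top",*a),ray("side",*b)))
E
python3 m2.py
python3 - <<'E'
import cv2
a=cv2.imread("pics/side0.png")[0:290,0:450]
cv2.imwrite("pics/crop2.png",cv2.resize(a,None,fx=1.75,fy=1.75,interpolation=cv2.INTER_CUBIC))
E
```

```text
wide_lid [(array([149.9551, 211.2656]), 2583, 0.79), None]
wide_lid_knob [(array([149.7555, 211.4601]), 2597, 0.82), (array([193.7136, 175.3446]), 859, 0.87)]
  tri [0.5167 0.3738 0.0898] 0.0020959672061032987
lemon [(array([292.7743, 212.5564]), 257, 0.53), (array([291.2277, 222.203 ]), 202, 0.68)]
  tri [ 0.5257 -0.0507  0.0291] 0.0019500028909362828
lemon [ 0.5264 -0.0515] axis [-0.3309  0.9437] 109.32327740712775 [0.0506 0.0619]
salt_shaker [(array([316.9583, 202.4821]), 168, 0.7), (array([314.9683, 221.4643]), 252, 0.52)]
  tri [ 0.5567 -0.1256  0.0419] 0.0016415114128549644
spice_jar [(array([269.8333, 221.1474]), 156, 0.72), None]
lid_stand [(array([374.8915, 226.2594]), 2147, 0.92), (array([351.8079, 244.5606]), 2160, 0.55)]
  tri [ 0.4828 -0.2974  0.0627] 0.0006017503790673713
0.1 [177.0085 292.5181] [ 92.1217 209.8417] [ 99.9247 337.587 ]
0.3 [167.573  233.4302] [ 78.5098 157.1128] [ 64.1815 350.0142]
0.5 [156.2849 161.6517] [62.943  95.9619] [ 13.6031 367.2179]
0.7 [142.6213  73.0819] [45.0566 24.4913] [-58.6916 390.5456]
0.9 [125.9172 -37.9891] [ 24.4494 -59.6437] [-125.8634  404.6535]
cab [ 0.6419 -0.3987  0.5356] 0.016102364998274565
cab [0.6181 0.2455 0.5238] 0.0017307125400204148
```

View pics/crop1.png

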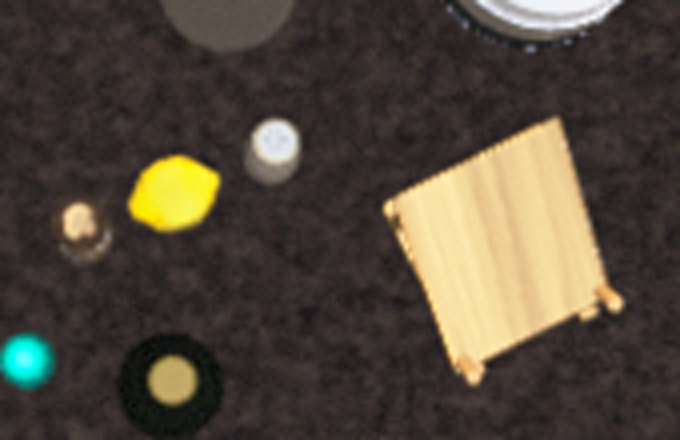

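View pics/crop2.png

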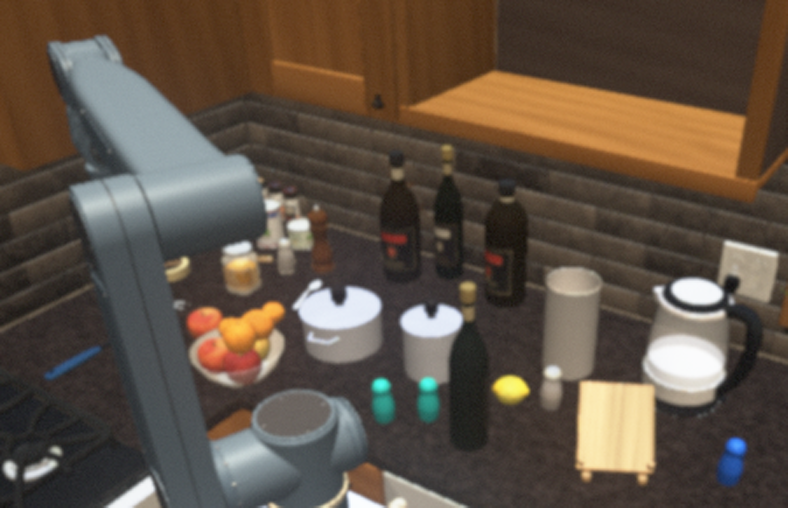

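Crop 1 shows the lemon at crop (175,192), with the salt shaker at (272,150) and the spice jar at (83,232) on either side. The board has its pegs at (470,372) and (610,297). Crop 2 shows the knob at (340,296), a cabinet shelf overhead, and the arm folded high.

```bash
cat > m3.py <<'E'
from h import *
from scipy.optimize import least_squares
np.set_printoptions(precision=4,suppress=True)
print("knob",*tri(ray("top",146,210),ray("side",194,168.5)))
for a,b in [((473,122),(431,111)),((143,131),(229,66))]: print("cab",*tri(ray("top",*a),ray("side",*b)))
c,s=np.cos(np.radians(35)),np.sin(np.radians(35))
def S(p,yaw,o):
    x,y,z=p; v=np.array([c*x-s*z,y,s*x+c*z])
    return R.from_euler('z',yaw).apply(v)+o
pts=[((-72.5,61,24),(403.5,240.5)),((-72.5,-61,24),(368,259.5))]
obs=np.array([(402.8,239.5),(367.8,259)]); up=np.array([(389.3,194.5),(347,216.8)])
side_pegs=[(587,476),(644,476)]  # crop2
def res(p):
    o=[p[1],p[2],p[3]]; r=[]
    A=[w2p("top",S((-.0725,-.061,.018),p[0],o)),w2p("top",S((-.0725,.061,.018),p[0],o))]
    r+=list(A[0]-obs[0])+list(A[1]-obs[1])
    # right peg (larger u) expected at own -y
    B=[w2p("side",S((-.0725,-.061,.012),p[0],o)),w2p("side",S((-.0725,.061,.012),p[0],o))]
    r+=list(B[0]-np.array(side_pegs[1])/1.75)+list(B[1]-np.array(side_pegs[0])/1.75)
    return r
f=least_squares(res,[np.radians(30),.48,-.297,.072]); print("stand yaw",np.degrees(f.x[0]),f.x[1:],np.array(f.fun))
d=[]
for q in ((389.3,194.5),(347,216.8)):
    o,dd=ray("top",*q); d.append(o+dd*(.118-o[2])/dd[2])
e=d[1]-d[0]; print("upper edge dir",np.degrees(np.arctan2(e[1],e[0]))-90,np.linalg.norm(e),d)
e=[]
for q in obs:
    o,dd=ray("top",*q); e.append(o+dd*(.045-o[2])/dd[2])
g=e[1]-e[0];print("pegs",np.degrees(np.arctan2(g[1],g[0]))-90,np.linalg.norm(g))
m=(d[0]+d[1])/2-(e[0]+e[1])/2;print("slope dir",np.degrees(np.arctan2(m[1],m[0])))
E
python3 m3.py
```

```text
knob [0.518  0.373  0.1195] 0.0025272165838888024
cab [ 0.658  -0.4225  0.4826] 0.0008801975633313254
cab [0.6222 0.2576 0.5   ] 0.005978712102151594
stand yaw 30.462011631245712 [ 0.4758 -0.3007  0.0447] [-1.5519  0.0776  0.1118  0.4746  3.995   0.2131 -2.4918 -0.3773]
upper edge dir 28.134735334419148 0.14023805366313874 [array([ 0.5693, -0.3293,  0.118 ]), array([ 0.5032, -0.2056,  0.118 ])]
pegs 28.790275978145175 0.12326683875119411
slope dir 28.0291607611539
```

```bash
cat > go.py <<'E'
# usage: go.py x y z [yaw_deg of tool y] : GRASP-point target (54 mm ahead of TCP) -> shift in tool axes and turn
from h import *; import sys
a=[float(v) for v in sys.argv[1:]]; s=manip.read_state(); r=rot(s["tool_rot"]); p=s["eef_pos"]; M=r.as_matrix()
g=p+M[:,2]*.054; yaw=np.degrees(np.arctan2(M[1,1],M[0,1]))
print("t",round(s["time"],2),"grasp",g.round(4),"yaw",yaw.round(2),"tilt",np.degrees(np.arccos(-M[2,2])).round(2),"F",s["force"].round(1),"grip",round(s["grip_width"],3),round(s["gripper_force"],1),"q",s["qpos"].round(2))
if a: print("shift",(M.T@(np.array(a[:3])-g)).round(4), "turn",np.radians(-(((a[3]-yaw)+90)%180-90)).round(3) if len(a)>3 else "")
E
python3 go.py .518 .374 .19 118.5
```

```text
t 2.0 grasp [0.146  0.5043 0.2499] yaw 73.85 tilt 0.0 F [0.9 1.  0.2] grip 0.997 0.0 q [ 1.16  0.05  0.1   1.62 -0.    1.44]
shift [-0.3935 -0.0217  0.0599] turn -0.779
```

send_rows:
  commands: [1,-0.1,-0.005,0.01,-0.2,1,-0.2,-0.01,0.02,-0.4,1,-0.3,-0.016,0.04,-0.6,1,-0.3935,-0.0217,0.06,-0.779,1,-0.3935,-0.0217,0.06,-0.779,1,-0.3935,-0.0217,0.06,-0.779,1,-0.3935,-0.0217,0.06,-0.779,1,-0.3935,-0.0217,0.06,-0.779,1,-0.3935,-0.0217,0.06,-0.779,1,-0.3935,-0.0217,0.06,-0.779,1,-0.3935,-0.0217,0.06,-0.779]
  newtons: 25

```text
time: 3.1
eef_pos: [0.5175, 0.3741, 0.2437]
tool_rot: [-0.001, -0.246, 0.969, 0.0]
force: [-0.1, -0.3, -0.0]
grip_width: 1.0
gripper_force: 0.0
```

```bash
python3 go.py .518 .374 .127 118.5
python3 - <<'E'
from h import *
for c,l in (("top","wide_lid"),("side","wide_lid_knob"),):
    im=snap(c,c+"1")
    for d in spotter.landmark_of(c,l)[:2]: print(l,d["confidence"],c2w(c,d["location"]))
t=cv2.imread("pics/top1.png")[150:270,70:230]; s=cv2.imread("pics/side1.png")[100:220,120:280]
cv2.imwrite("pics/crop3.png",cv2.resize(np.hstack([t,s]),None,fx=2.4,fy=2.4,interpolation=cv2.INTER_CUBIC))
E
```

```text
t 3.1 grasp [0.5174 0.3741 0.1897] yaw 118.47 tilt 0.09 F [-0.1 -0.3 -0. ] grip 1.0 0.0 q [0.52 0.34 0.32 1.55 0.   0.02]
shift [-0.0006 -0.0004  0.0627] turn -0.0
wide_lid_knob 0.72 [0.51712045 0.37338644 0.1282563 ]
```

View pics/crop3.png

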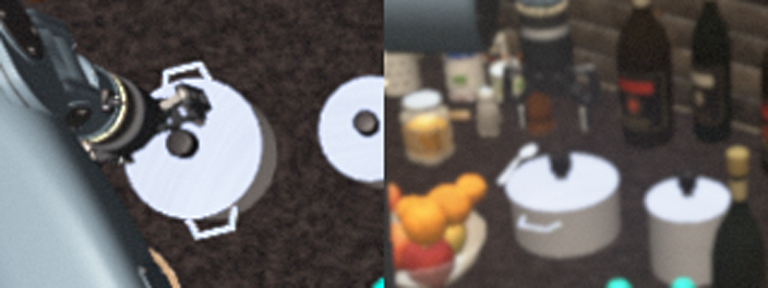

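The crop shows the open fingers above the wide lid's knob: in the side half the fingers are at (515,90) and (585,95) and the knob at (562,165). It's aligned, so I'll descend.

send_rows:
  commands: [1,-0.0005,0,0.03,0,1,-0.0005,0,0.06,0,1,-0.0005,0,0.062,0,1,-0.0005,0,0.062,0,0,-0.0005,0,0.062,0,0,-0.0005,0,0.062,0,0,-0.0005,0,0.062,0,0,-0.0005,0,0.062,0,0,-0.0005,0,0.062,0,0,-0.0005,0,0.062,0]
  newtons: 25

```text
time: 4.3
eef_pos: [0.5191, 0.3746, 0.1836]
tool_rot: [0.001, -0.246, 0.969, 0.0]
force: [-0.7, -0.5, 6.2]
grip_width: 0.409
gripper_force: 26.5
```

send_rows:
  commands: [0,0,0,-0.01,0,0,0,0,-0.03,0,0,0,0,-0.06,0,0,0,0,-0.09,0,0,0,0,-0.12,0,0,0,0,-0.15,0,0,0,0,-0.16,0,0,0,0,-0.16,0]

```text
time: 5.1
eef_pos: [0.5189, 0.3745, 0.3433]
tool_rot: [0.001, -0.246, 0.969, 0.0]
force: [0.6, -0.5, -2.5]
grip_width: 0.409
gripper_force: 25.7
```

```bash
python3 go.py .527 -.06 .289 118.5;python3 go.py .527 .16 .289 118.5
python3 - <<'E'
from h import *
snap("side","side2")
for d in spotter.landmark_of("side","wide_lid_knob")[:2]+spotter.landmark_of("side","wide_lid")[:2]+spotter.landmark_of("side","wide_pot")[:2]: print(d["confidence"],c2w("side",d["location"]))
E
```

```text
t 5.1 grasp [0.519  0.3746 0.2893] yaw 118.49 tilt 0.16 F [ 0.6 -0.5 -2.5] grip 0.409 25.7 q [ 0.52  0.38  0.57  1.75 -0.    0.02]
shift [ 2.003e-01 -3.858e-01 -2.000e-04] turn -0.0
t 5.1 grasp [0.519  0.3746 0.2893] yaw 118.49 tilt 0.16 F [ 0.6 -0.5 -2.5] grip 0.409 25.7 q [ 0.52  0.38  0.57  1.75 -0.    0.02]
shift [ 9.530e-02 -1.924e-01  1.000e-04] turn -0.0
0.64 [0.51702458 0.37478847 0.28574295]
0.62 [0.51882044 0.37571924 0.23988438]
0.65 [ 0.51735023  0.37739782 -0.00201387]
```

View pics/side2.png

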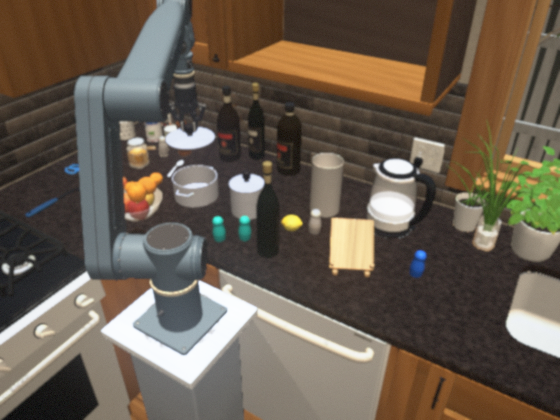

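The side picture shows the lid hanging level at (190,135), with the open pot still in its place at (196,186). I'll carry it between the bottle and the canister.

send_rows:
  commands: [0,0.0195,-0.0385,0,0,0,0.038,-0.077,0,0,0,0.057,-0.115,0,0,0,0.076,-0.154,0,0,0,0.0953,-0.1924,0,0,0,0.116,-0.231,0,0,0,0.137,-0.27,0,0,0,0.158,-0.308,0,0,0,0.179,-0.347,0,0,0,0.2,-0.386,0,0,0,0.2,-0.386,0,0]

```text
time: 6.4
eef_pos: [0.5259, -0.0655, 0.3395]
tool_rot: [-0.002, -0.242, 0.97, -0.001]
force: [-0.9, 1.0, -2.2]
grip_width: 0.405
gripper_force: 26.0
```

```bash
python3 go.py .525 -.19 .289 118.5;python3 go.py .462 -.306 .289 118.5;python3 go.py .462 -.306 .18 118.5
```

```text
t 6.4 grasp [ 0.5257 -0.0656  0.2855] yaw 118.07 tilt 0.26 F [-0.9  1.  -2.2] grip 0.405 26.0 q [-0.25  0.08  0.2   1.7  -0.   -0.74]
shift [ 0.0591 -0.1095 -0.0033] turn -0.008
t 6.4 grasp [ 0.5257 -0.0656  0.2855] yaw 118.07 tilt 0.26 F [-0.9  1.  -2.2] grip 0.405 26.0 q [-0.25  0.08  0.2   1.7  -0.   -0.74]
shift [ 0.1693 -0.1822 -0.0028] turn -0.008
t 6.4 grasp [ 0.5257 -0.0656  0.2855] yaw 118.07 tilt 0.26 F [-0.9  1.  -2.2] grip 0.405 26.0 q [-0.25  0.08  0.2   1.7  -0.   -0.74]
shift [ 0.1688 -0.1821  0.1062] turn -0.008
```

send_rows:
  commands: [0,0.02,-0.036,-0.003,-0.008,0,0.04,-0.073,-0.003,-0.008,0,0.059,-0.11,-0.003,-0.008,0,0.09,-0.13,-0.003,-0.008,0,0.12,-0.15,-0.003,-0.008,0,0.15,-0.17,-0.003,-0.008,0,0.1705,-0.182,-0.003,-0.008,0,0.1705,-0.182,0.03,-0.008,0,0.1705,-0.182,0.07,-0.008,0,0.1705,-0.182,0.1,-0.008,0,0.1705,-0.182,0.1,-0.008]

```text
time: 7.5
eef_pos: [0.4605, -0.2985, 0.2338]
tool_rot: [-0.004, -0.25, 0.968, 0.006]
force: [-0.3, 0.9, -3.5]
grip_width: 0.404
gripper_force: 26.4
```

```bash
python3 - <<'E'
from h import *
snap("side","side3"); snap("top","top3")
for c in ("side","top"):
  for l in ("wide_lid_knob","wide_lid","stand_seat"):
    for d in spotter.landmark_of(c,l)[:2]: print(c,l,d["confidence"],c2w(c,d["location"]))
t=cv2.imread("pics/top3.png")[150:290,310:470]; s=cv2.imread("pics/side3.png")[160:300,270:430]
cv2.imwrite("pics/crop4.png",cv2.resize(np.hstack([t,s]),None,fx=2.5,fy=2.5,interpolation=cv2.INTER_CUBIC))
E
python3 go.py .4594 -.3074 .114 118.5
```

```text
side wide_lid_knob 0.69 [ 0.45934272 -0.29877731  0.17362164]
side wide_lid 0.66 [ 0.46229742 -0.29736091  0.12921608]
side stand_seat 0.64 [ 0.48288865 -0.29553084  0.07580932]
top wide_lid_knob 0.59 [ 0.45630813 -0.29895547  0.18308525]
top wide_lid_knob 0.59 [0.53901874 0.14760641 0.10860592]
top wide_lid 0.59 [ 0.46024175 -0.29982741  0.13286955]
t 7.9 grasp [ 0.4647 -0.3024  0.1902] yaw 118.96 tilt 0.23 F [ 0.7  0.  -1.9] grip 0.402 26.4 q [-0.7   0.11  0.05  1.5  -0.   -1.2 ]
shift [ 0.0072 -0.0015  0.0762] turn 0.008
```

View pics/crop4.png

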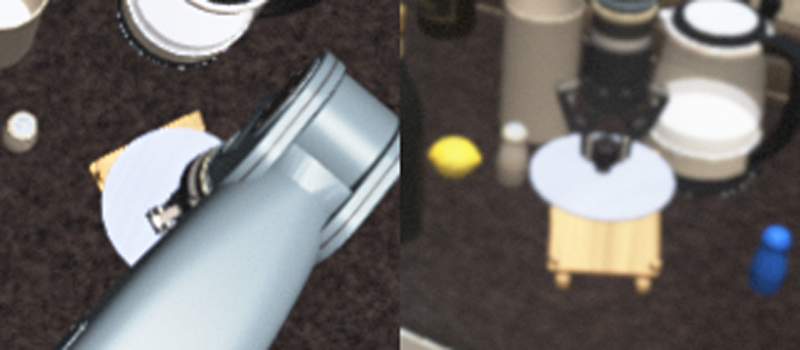

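send_rows:
  commands: [0,0.0072,-0.0015,0.01,0.008,0,0.0072,-0.0015,0.02,0.008,0,0.0072,-0.0015,0.025,0.008,0,0.0072,-0.0015,0.025,0.008,0,0.0072,-0.0015,0.025,0.008]

```text
time: 8.4
eef_pos: [0.4579, -0.3063, 0.2164]
tool_rot: [-0.0, -0.246, 0.969, 0.0]
force: [0.0, -0.1, -2.5]
grip_width: 0.406
gripper_force: 26.4
```

```bash
python3 go.py .4594 -.3074 .114 118.5
```

```text
t 8.4 grasp [ 0.4578 -0.3063  0.1624] yaw 118.49 tilt 0.06 F [ 0.  -0.1 -2.5] grip 0.406 26.4 q [-0.71  0.11 -0.    1.45  0.   -1.21]
shift [-0.0008 -0.0018  0.0484] turn -0.0
```

send_rows:
  commands: [0,-0.001,-0.001,0.003,0,0,-0.001,-0.001,0.006,0,0,-0.001,-0.001,0.009,0,0,-0.001,-0.001,0.012,0,0,-0.001,-0.001,0.015,0,0,-0.001,-0.001,0.018,0]
  newtons: 20

```text
time: 9.0
eef_pos: [0.4563, -0.3094, 0.2004]
tool_rot: [-0.005, -0.245, 0.97, -0.003]
force: [-13.5, -5.3, 5.8]
grip_width: 0.405
gripper_force: 27.3
```

send_rows:
  commands: [0,0,0,0.004,0,0,0,0,0.008,0,0,0,0,0.012,0,0,0,0,0.012,0]
  newtons: 20

```text
time: 9.4
eef_pos: [0.4569, -0.3089, 0.1871]
tool_rot: [-0.004, -0.245, 0.97, -0.002]
force: [-8.7, -4.7, 2.0]
grip_width: 0.411
gripper_force: 27.2
```

```bash
python3 go.py .4594 -.3074 .114 118.5
python3 - <<'E'
from h import *
snap("side","side4")
for l in ("wide_lid_knob","wide_lid"):
    for d in spotter.landmark_of("side",l)[:2]: print(l,d["confidence"],c2w("side",d["location"]))
s=cv2.imread("pics/side4.png")[170:290,290:410]
cv2.imwrite("pics/crop5.png",cv2.resize(s,None,fx=4,fy=4,interpolation=cv2.INTER_CUBIC))
E
```

```text
t 9.4 grasp [ 0.4565 -0.3091  0.1331] yaw 118.33 tilt 0.44 F [-8.7 -4.7  2. ] grip 0.411 27.2 q [-0.71  0.12 -0.05  1.4  -0.01 -1.21]
shift [-0.0035  0.0002  0.0191] turn -0.003
wide_lid_knob 0.78 [ 0.45313657 -0.30973689  0.12963321]
wide_lid_knob 0.26 [ 0.55517565 -0.12293934  0.00621295]
wide_lid 0.97 [ 0.46612584 -0.30224075  0.08867498]
wide_lid 0.37 [ 6.99108409e-01 -9.08726736e-02 -6.12826971e-04]
```

View pics/crop5.png

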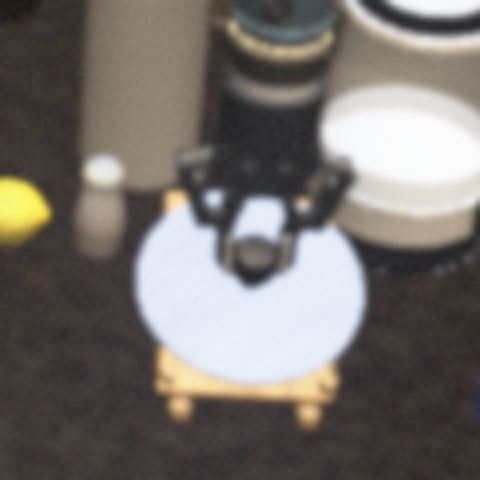

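The crop shows the lid tilting with the board as it comes down, with both pegs ahead of its lower edge at (165,382) and (325,382). I'll continue down.

send_rows:
  commands: [0,-0.002,0,0.004,0,0,-0.003,0,0.008,0,0,-0.003,0,0.012,0,0,-0.003,0,0.015,0,0,-0.003,0,0.015,0]
  newtons: 20

```text
time: 10.05
eef_pos: [0.4611, -0.3064, 0.1719]
tool_rot: [-0.001, -0.245, 0.969, -0.001]
force: [-5.1, -3.3, 1.0]
grip_width: 0.403
gripper_force: 26.8
```

```bash
cat > lid.py <<'E'
from h import *
for c in ("side","top"):
  optics.camera(c)
  for l in ("wide_lid_knob","wide_lid"):
    for d in spotter.landmark_of(c,l)[:2]: print(c,l,round(d["confidence"],2),c2w(c,d["location"]).round(4))
E
python3 lid.py;  python3 go.py .4594 -.3074 .114 118.5
```

```text
side wide_lid_knob 0.92 [ 0.4591 -0.3083  0.1133]
side wide_lid 0.73 [ 0.4779 -0.2977  0.0765]
top wide_lid_knob 0.85 [ 0.4529 -0.3085  0.1142]
top wide_lid 0.64 [ 0.4795 -0.297   0.0757]
t 10.35 grasp [ 0.4615 -0.3062  0.1183] yaw 118.44 tilt 0.12 F [-4.7 -2.   0.5] grip 0.403 26.8 q [-0.71  0.13 -0.07  1.37 -0.   -1.2 ]
shift [ 0.0024 -0.      0.0043] turn -0.001
```

send_rows:
  commands: [0,0,0,0.002,0,0,0,0,0.004,0,0,0,0,0.006,0,0,0,0,0.006,0]
  newtons: 20

```text
time: 10.75
eef_pos: [0.4617, -0.3056, 0.1699]
tool_rot: [-0.0, -0.246, 0.969, -0.001]
force: [-9.1, 3.5, 13.3]
grip_width: 0.407
gripper_force: 28.7
```

```bash
python3 lid.py;  python3 go.py .4594 -.3074 .114 118.5
```

```text
side wide_lid_knob 0.87 [ 0.4564 -0.3061  0.114 ]
side wide_lid 0.6 [ 0.48   -0.2946  0.0744]
top wide_lid_knob 0.61 [ 0.4545 -0.3094  0.1134]
top wide_lid 0.77 [ 0.4784 -0.2961  0.0744]
t 11.05 grasp [ 0.4617 -0.3058  0.1159] yaw 118.46 tilt 0.13 F [-9.7  2.8 13.1] grip 0.409 28.7 q [-0.71  0.13 -0.08  1.36 -0.   -1.2 ]
shift [ 0.0028 -0.0004  0.0019] turn -0.001
```

send_rows:
  commands: [0,0,0,-0.002,0,0,0,0,-0.003,0,0,0,0,-0.003,0,0,0,0,-0.003,0]
  newtons: 20

```text
time: 11.45
eef_pos: [0.4617, -0.3057, 0.1701]
tool_rot: [-0.0, -0.246, 0.969, -0.0]
force: [-5.4, -0.0, 4.1]
grip_width: 0.406
gripper_force: 27.5
```

```bash
python3 lid.py;  python3 go.py
```

```text
side wide_lid_knob 0.97 [ 0.459 -0.306  0.114]
side wide_lid 0.91 [ 0.4808 -0.2945  0.0753]
top wide_lid_knob 0.9 [ 0.4564 -0.308   0.1157]
top wide_lid_knob 0.52 [ 0.4953  0.0173 -0.0006]
top wide_lid 0.93 [ 0.4798 -0.2957  0.0717]
t 11.75 grasp [ 0.4617 -0.3057  0.1161] yaw 118.45 tilt 0.07 F [-5.7  0.7  3.3] grip 0.405 27.5 q [-0.71  0.13 -0.07  1.36 -0.   -1.2 ]
```

send_rows:
  commands: [0.6,0,0,0,0,1,0,0,0,0,1,0,0,0,0,1,0,0,0,0,1,0,0,-0.02,0,1,0,0,-0.06,0,1,0,0,-0.11,0,1,0,0,-0.14,0,1,0,0,-0.14,0]

```text
time: 12.65
eef_pos: [0.4639, -0.3067, 0.3156]
tool_rot: [0.004, -0.246, 0.969, -0.005]
force: [-0.3, 0.0, 0.4]
grip_width: 1.0
gripper_force: 0.0
```

```bash
python3 lid.py;  python3 - <<'E'
from h import *
from m2 import cen
E
python3 - <<'E'
import sys; sys.path.insert(0,'.')
from h import *
for c in ("side","top"):
  for l in ("lemon_center","lemon","salt_shaker","spice_jar","wide_pot","narrow_pot"):
    for d in spotter.landmark_of(c,l)[:3]: print(c,l,round(d["confidence"],2),c2w(c,d["location"]).round(4))
E
python3 go.py .526 -.05 .25 22
```

```text
side wide_lid_knob 0.6 [ 0.4538 -0.3082  0.1129]
side wide_lid_knob 0.21 [ 0.5308 -0.0497 -0.0047]
side wide_lid 0.83 [ 0.4773 -0.2948  0.0737]
top wide_lid 0.79 [ 0.4797 -0.2972  0.0729]
top wide_lid 0.75 [0.5385 0.1454 0.1103]
wide_lid [None, None]
wide_lid_knob [None, None]
lemon [(array([292.4937, 213.1266]), 316, 0.7), (array([291.3206, 222.3828]), 209, 0.79)]
  tri [ 0.5245 -0.0507  0.0289] 3.290396624308789e-06
lemon [ 0.5247 -0.0507] axis [-0.4727  0.8812] 118.20704058681552 [0.0557 0.0692]
salt_shaker [(array([317.0185, 202.0988]), 162, 0.73), (array([315.0977, 221.7188]), 256, 0.82)]
  tri [ 0.5581 -0.1257  0.04  ] 0.001204603133271421
spice_jar [(array([269.9948, 221.4427]), 192, 0.61), None]
lid_stand [None, (array([352.6463, 257.214 ]), 229, 0.71)]
0.1 [177.0085 292.5181] [ 92.1217 209.8417] [ 99.9247 337.587 ]
0.3 [167.573  233.4302] [ 78.5098 157.1128] [ 64.1815 350.0142]
0.5 [156.2849 161.6517] [62.943  95.9619] [ 13.6031 367.2179]
0.7 [142.6213  73.0819] [45.0566 24.4913] [-58.6916 390.5456]
0.9 [125.9172 -37.9891] [ 24.4494 -59.6437] [-125.8634  404.6535]
cab [ 0.64
[... 295 characters left out ...]
 [ 0.3949  0.0595 -0.0011]
side wide_pot 0.65 [ 0.519   0.3762 -0.0021]
side wide_pot 0.21 [ 0.5546 -0.1268  0.006 ]
side narrow_pot 0.81 [0.5413 0.1502 0.0039]
top lemon_center 0.68 [ 0.5219 -0.05    0.0306]
top lemon 0.73 [ 5.226e-01 -5.610e-02 -4.000e-04]
top salt_shaker 0.67 [0.3452 0.1313 0.001 ]
top salt_shaker 0.64 [ 0.5578 -0.1315  0.0021]
top salt_shaker 0.51 [ 0.6978 -0.092   0.0022]
top spice_jar 0.56 [0.493  0.0135 0.0033]
top wide_pot 0.74 [0.5182 0.3738 0.0018]
top narrow_pot 0.74 [0.5397 0.1467 0.0007]
t 14.15 grasp [ 0.4621 -0.3055  0.2549] yaw 118.49 tilt 0.0 F [ 0.4  0.2 -1.3] grip 0.997 0.0 q [-0.71  0.13  0.19  1.64 -0.   -1.2 ]
shift [-0.178   0.194   0.0049] turn -1.458
```

send_rows:
  commands: [1,-0.04,0.02,0,-0.15,1,-0.075,0.045,0,-0.3,1,-0.11,0.08,0,-0.45,1,-0.14,0.12,0,-0.6,1,-0.16,0.16,0,-0.75,1,-0.178,0.193,0,-0.9,1,-0.178,0.193,0,-1.05,1,-0.178,0.193,0,-1.2,1,-0.178,0.193,0,-1.35,1,-0.178,0.193,0,-1.49,1,-0.178,0.193,0,-1.49,1,-0.178,0.193,0,-1.49]
  newtons: 25

```text
time: 15.35
eef_pos: [0.5265, -0.051, 0.3089]
tool_rot: [0.0, 0.837, -0.547, 0.0]
force: [0.8, 0.0, 0.6]
grip_width: 1.0
gripper_force: 0.0
```

```bash
python3 go.py .525 -.0512 .034 24
```

```text
t 15.35 grasp [ 0.5265 -0.051   0.2549] yaw -156.31 tilt 0.0 F [0.8 0.  0.6] grip 1.0 0.0 q [-0.22  0.06  0.12  1.63 -0.   -2.21]
shift [-0.0004  0.0014  0.2209] turn -0.005
```

send_rows:
  commands: [1,0,0.0014,0.05,0,1,0,0.0014,0.09,0,1,0,0.0014,0.13,0,1,0,0.0014,0.16,0,1,0,0.0014,0.18,0,1,0,0.0014,0.2,0,1,0,0.0014,0.21,0,1,0,0.0014,0.219,0,1,0,0.0014,0.219,0]

```text
time: 16.25
eef_pos: [0.5246, -0.0514, 0.089]
tool_rot: [0.0, 0.838, -0.546, -0.001]
force: [0.1, 0.1, -0.5]
grip_width: 1.0
gripper_force: 0.0
```

send_rows:
  commands: [0,0,0,0,0,0,0,0,0,0,0,0,0,0,0,0,0,0,0,0,0,0,0,0,0,0,0,0,0,0]
  newtons: 25

```text
time: 16.85
eef_pos: [0.5261, -0.0518, 0.0917]
tool_rot: [-0.0, 0.838, -0.546, 0.001]
force: [-1.3, 0.5, 6.4]
grip_width: 0.618
gripper_force: 26.2
```

send_rows:
  commands: [0,0,0,-0.01,0,0,0,0,-0.03,0,0,0,0,-0.06,0,0,0,0,-0.1,0,0,0,0,-0.14,0,0,0,0,-0.18,0,0,0,0,-0.22,0,0,0,0,-0.245,0,0,0,0,-0.245,0]

```text
time: 17.75
eef_pos: [0.5266, -0.0518, 0.3403]
tool_rot: [-0.002, 0.838, -0.546, 0.004]
force: [0.2, -0.0, -1.1]
grip_width: 0.612
gripper_force: 26.6
```

```bash
python3 go.py .5185 .375 .28 24
python3 - <<'E'
from h import *
snap("side","side6")
for l in ("lemon_center","wide_pot","salt_shaker"):
    for d in spotter.landmark_of("side",l)[:3]: print(l,round(d["confidence"],2),c2w("side",d["location"]).round(4))
E
```

```text
t 17.75 grasp [ 0.5271 -0.0519  0.2863] yaw -156.14 tilt 0.53 F [ 0.2 -0.  -1.1] grip 0.612 26.6 q [-0.22  0.06  0.19  1.69  0.   -2.21]
shift [-0.3939 -0.1648  0.0054] turn -0.002
lemon_center 0.75 [ 0.5542 -0.1248  0.0082]
lemon_center 0.66 [ 0.5261 -0.0492  0.2789]
wide_pot 0.95 [5.180e-01 3.746e-01 3.000e-04]
salt_shaker 0.78 [ 0.5525 -0.1256  0.0015]
salt_shaker 0.77 [ 0.3971  0.0568 -0.0017]
salt_shaker 0.7 [0.3451 0.1266 0.0009]
```

View pics/side6.png

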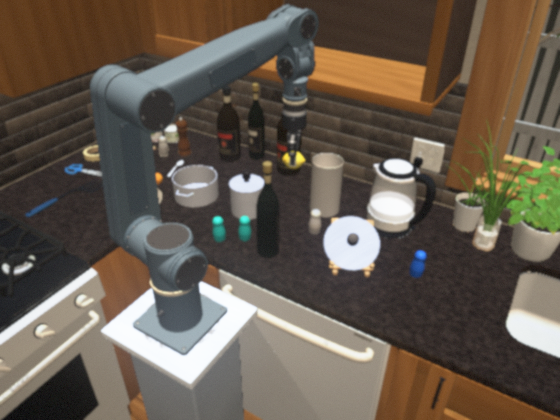

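The side picture shows the lemon held at (293,160), the lid lying on the stand against the pegs at (352,243), and the pot open at (196,186). The salt shaker at (315,222) is still standing.

send_rows:
  commands: [0,-0.044,-0.018,0,0,0,-0.088,-0.037,0,0,0,-0.131,-0.055,0,0,0,-0.175,-0.073,0,0,0,-0.219,-0.092,0,0,0,-0.263,-0.11,0,0,0,-0.306,-0.128,0,0,0,-0.35,-0.146,0,0,0,-0.394,-0.165,0,0,0,-0.394,-0.165,0,0,0,-0.394,-0.165,0,0,0,-0.394,-0.165,0,0]

```text
time: 19.15
eef_pos: [0.5165, 0.3747, 0.3335]
tool_rot: [0.001, 0.838, -0.546, -0.0]
force: [-0.4, -0.9, -0.5]
grip_width: 0.614
gripper_force: 26.7
```

```bash
python3 go.py .5185 .375 .047 24
```

```text
t 19.15 grasp [0.5164 0.3745 0.2795] yaw -156.17 tilt 0.17 F [-0.4 -0.9 -0.5] grip 0.614 26.7 q [ 0.52  0.37  0.54  1.74 -0.   -1.46]
shift [ 2.000e-04 -2.800e-03  2.325e-01] turn -0.003
```

send_rows:
  commands: [0,0,-0.0028,0.04,0,0,0,-0.0028,0.08,0,0,0,-0.0028,0.12,0,0,0,-0.0028,0.15,0,0,0,-0.0028,0.18,0,0,0,-0.0028,0.2,0,0,0,-0.0028,0.215,0,0,0,-0.0028,0.224,0,0,0,-0.0028,0.23,0,0,0,-0.0028,0.232,0,0,0,-0.0028,0.232,0]

```text
time: 20.25
eef_pos: [0.5198, 0.3769, 0.1038]
tool_rot: [-0.001, 0.838, -0.546, 0.0]
force: [0.2, 0.2, 0.3]
grip_width: 0.611
gripper_force: 26.7
```

```bash
python3 go.py .5185 .375 .045 24
```

```text
t 20.25 grasp [0.5198 0.3769 0.0498] yaw -156.15 tilt 0.08 F [0.2 0.2 0.3] grip 0.611 26.7 q [ 0.52  0.39  0.1   1.28  0.   -1.46]
shift [0.0012 0.002  0.0048] turn -0.003
```

send_rows:
  commands: [0,0,0,0.004,0,0,0,0,0.004,0,0,0,0,0.004,0,0.75,0,0,0.004,0,0.95,0,0,0.004,0,0.95,0,0,0.004,0,0.95,0,0,0.004,0,0.95,0,0,0.004,0]

```text
time: 21.05
eef_pos: [0.5193, 0.3768, 0.099]
tool_rot: [-0.0, 0.838, -0.546, 0.0]
force: [-0.1, 1.1, -0.0]
grip_width: 0.953
gripper_force: 0.0
```

send_rows:
  commands: [0.95,0,0,-0.02,0,0.95,0,0,-0.06,0,0.95,0,0,-0.1,0,0.95,0,0,-0.14,0,0.95,0,0,-0.18,0,0.95,0,0,-0.22,0,0.95,0,0,-0.22,0,0.95,0,0,-0.22,0]

```text
time: 21.85
eef_pos: [0.5199, 0.3771, 0.3209]
tool_rot: [-0.002, 0.838, -0.546, 0.001]
force: [0.1, -0.2, 0.6]
grip_width: 0.951
gripper_force: 0.0
```

```bash
python3 lid.py; python3 go.py
python3 - <<'E'
from h import *
s=snap("side","s7"); t=snap("top","t7")
for c in ("side","top"):
  for l in ("lemon_center","wide_pot","narrow_pot"):
    for d in spotter.landmark_of(c,l)[:2]: print(c,l,round(d["confidence"],2),c2w(c,d["location"]).round(4))
cv2.imwrite("pics/f7.png",np.hstack([cv2.resize(s[140:290,150:430],(784,420))[:,:400,::-1],cv2.resize(t[130:290,70:430],(900,400))[:,:400,::-1]][:1]))
E
```

```text
side wide_lid_knob 0.74 [ 0.4571 -0.3099  0.1119]
side wide_lid 0.92 [ 0.4772 -0.2947  0.0739]
top wide_lid_knob 0.65 [ 0.4541 -0.3101  0.1115]
top wide_lid_knob 0.59 [0.5184 0.3764 0.0338]
top wide_lid 0.65 [ 0.4797 -0.2983  0.0717]
top wide_lid 0.65 [0.5187 0.3719 0.0056]
t 22.15 grasp [0.5186 0.3763 0.2628] yaw -156.14 tilt 0.21 F [-0.  -0.1 -0. ] grip 0.947 0.0 q [ 0.52  0.37  0.5   1.7   0.   -1.46]
side lemon_center 0.47 [ 0.4759 -0.298   0.0689]
side wide_pot 0.74 [ 0.5202  0.3737 -0.001 ]
side narrow_pot 0.78 [ 5.413e-01  1.468e-01 -2.000e-04]
side narrow_pot 0.39 [ 0.4539 -0.3105  0.1143]
top lemon_center 0.55 [0.519  0.3794 0.0352]
top wide_pot 0.64 [ 0.5165  0.3713 -0.0012]
top narrow_pot 0.71 [ 5.360e-01  1.474e-01 -2.000e-04]
```

View pics/s7.png

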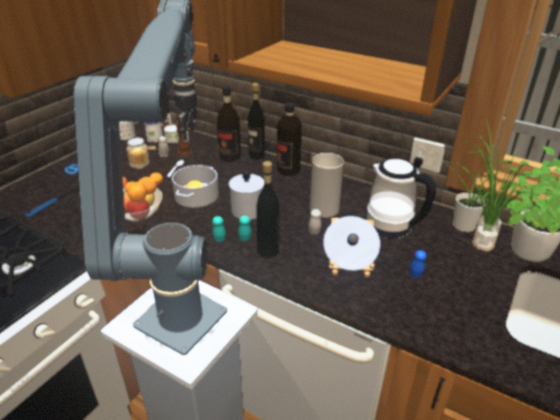

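The picture shows the lemon in the pot at (196,185), the lid on the stand at (352,243), everything else standing in its place, and the gripper clear.

```bash
python3 -c "
from cell import manip; print(manip.sign_off())"
```

```text
the job is handed in; nothing more can be done
None
```

The job is handed in: the wide lid lies knob up on the stand, the lemon is in the wide pot, and in the last pictures everything else stood in its place; no verdict came back.

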